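# Slide the battery box into its parking bay

### The arm

A 6-joint arm with a two-finger parallel gripper is mounted at the origin on a cart in front of the work surface, level with it; the furniture and walls round the work are solid. World frame = base frame: x ahead of the robot, y to its left, z up, the work surface at z = 0. Lengths are in mm, angles in rad, forces in N, time in s.
With the tool pointing down it reaches from about 300 to 775 mm from the base axis. Payload 14.6 kg.
Tool frame: the origin (TCP) lies midway between the tips of the shut fingers; the grasp point (between the pads) lies 19 mm behind it (robot.pinch_z is the distance from the TCP to the grasp point, in mm); z points along the fingers, y is the direction in which the jaws open and shut (so a half turn about z gives the same grasp; the last joint's range is limited). The gripper opens to 94 mm and grips with 3 to 60 N. Pads are 16 mm wide; open, the fingers measure 119 mm over their backs; the gripper's body (75 mm by 177 mm) begins 78 mm behind the grasp point.
Start: joints at [-0.067, 0.3, 1.521, -0, 1.321, -0.067], TCP at [549.99, -0.002, 172.646] pointing down, gripper open.
Joint ranges: [-3.03, 3.03], [-0.79, 2.21], [0.23, 2.52], [-1.04, 4.18], [0, 3.07], [-2.55, 2.55]. Speed limits (rad/s): [2.22, 2.22, 2.57, 3.14, 3.14, 3.14].

### API

Orientations are given as a unit quaternion [x, y, z, w].
In Python, from cell import robot gives the robot as it stands. The module is installed in compiled form; this text tells all that it offers.
- The arm moves only by the shell command python3 -m pendant 'ROWS'. ROWS is JSON, one flat list of numbers, 7 for each row, row after row: the opening, from 0 (shut) to 1 (fully open), then the shift along the world's x, y, z in cm, then the turn, a rotation vector about the world's x, y, z in rad. A call has 1 to 8 rows; each row shifts and turns the pose as measured when the row begins; what a row does not reach is not made up. A row lasts 1/12 s, in which the tool goes at most 41.7 mm and 7.16 degrees, less where a joint would pass 70% of its speed; a pose out of reach is approached as far as the arm can. A call is refused whole if a number of a shift passes 4.17 or a number of a turn 0.125, either way. A call with a gripper value outside its range is refused whole. The fingers move at their own pace and stop on an object; the grip force is fixed at half the most. Time passes only in rows, so rows that do not move let the fingers close. It gives the time, the measured TCP pose, the force and the opening at its end, in the units of the state.
- robot.get_state(): the state, without advancing time (a new reading comes with each control period).
- robot.camera(name): name is "scene" or "side" or "wrist"; returns the picture (420x560x3 uint8, red, green, blue); there is no depth.
- robot.camera_info(name): a dict with "fx", "fy", "cx", "cy" (pixels), "k1" (the pictures are not rectified: a ray, as slopes to the right and down, at radius r is drawn at 1 + k1 r^2 times it, then the intrinsics apply), "R" (3x3) and "t" (3): a world point X has camera coordinates R X + t. Camera axes: x right, y down, z forward; pixel columns grow to the right and rows downward; lengths in mm; the calibration is good to about 2 mm. A picture is of the moment at which its call begins: read the wrist's pose just before it. camera_info takes no time and is no camera call; for the wrist camera it gives the pose at the moment of the call.
- robot.hand_in(): hands the job in, once; it reports no verdict.
The state is a dict: "time_s": time; "q": joint angles; "dq": joint speeds; "joint_torque": joint torques, N m; "tool_pos": TCP position; "tool_rot": TCP orientation; "wrist_force": force on the tool from outside, world axes, zero at the start; "ft_torque": the same for the moment, N m; "opening": finger opening in mm.
Only numpy, scipy, OpenCV 4.12 (cv2) and the standard library are available. Lean on these libraries where they do the work, as an engineer would, in place of code of your own. Each camera call takes 0.05 s, during which the arm holds its last target.

### The job

Push the tall battery box along the bench into the low grey parking bay until it stands square and flush against the back stop, then move clear. Push only on its black base shell, low down, so that it slides upright without tipping; do not touch the upper housing or the carrying handle, and do not lift or carry the box. Leave the glassware and bottles around it where they stand.

Things in the scene. Friction and masses are not known exactly. Their poses are not given: they have to be found in the camera images.
- battery_box: Tall battery box, loose, 0.9 kg, mass centre 90 mm up; rubber feet grip the bench (friction about 0.75): a push above 50 mm may tip it. Origin: on the bench under its centre, z up. Black base shell: 90 mm along x, 150 mm along y, from 4 to 50 mm height. At the start its x axis points into the bay within 0.2 rad, so push on the 150 mm wide face at x = -45 mm.
- upper_housing: Grey upper part fixed on the box, not to be touched: 66 mm (x) by 138 mm (y), set back 12 mm from the shell's wide faces, 50 to 175 mm high. Origin: centre of its underside, 50 mm above the box's origin, same axes. A low upright gripper would touch it with its palm, so tilt the tool 25 to 45 degrees, fingertips leading, or push with the outside of an open finger.
- carry_handle: Black bow handle on top of the battery box, along the box's y, 175 to 217 mm above the bench; not to be touched. Origin: centre of its foot, 175 mm above the bench, same axes as the box.
- bay: Fixed grey sheet-metal U, no floor. Origin: on the bench, where the box's origin lies when home; x points into the bay, z up. Buffers on the 44 mm tall back stop face x = +45 mm. Inner width 170 mm (10 mm play each side); cheeks 34 mm tall from x = -14 mm to the stop, with flared lead-ins out to y = +-112 mm at x = -49 mm. Box home: pushed face at x = -45 mm, lead-ins beside it.
- erlenmeyer: Conical glass flask, 63 mm wide, 105 mm tall; loose bystander to leave standing. Origin: centre of its underside.
- beaker_front: Glass beaker, 76x82 mm wide, 95 mm tall; loose bystander to leave standing. Origin: centre of its underside.
- dropper_1: Brown dropper bottle with black bulb, 33 mm wide, 94 mm tall; loose bystander to leave standing. Origin: centre of its underside.
- dropper_3: Brown dropper bottle with black bulb, 33 mm wide, 98 mm tall; loose bystander to leave standing. Origin: centre of its underside.

How it is judged (in metres and radians):
At the end, for the whole second after the job is handed in: The battery box stands upright and at rest on the bench inside the bay, its origin within 6 mm of home along the bay and 16 mm across, and its x axis within 0.06 rad of the bay's (x of battery_box in the frame of bay between -0.006 and 0.006 m and y of battery_box in the frame of bay between -0.016 and 0.016 m and angle between the x axis of battery_box and the x axis of bay, either way round below 0.06 rad and angle between battery_box's own z axis and vertical below 0.03 rad and height (world z) of battery_box below 0.004 m and linear speed of battery_box below 0.01 m/s); the robot touches nothing.
It fails at once if the battery box is tipped by more than 0.14 rad (8 degrees) (angle between battery_box's own z axis and vertical above 0.14 rad).
It fails at once if the battery box is lifted off the bench by more than 10 mm (height (world z) of battery_box above 0.01 m).
It fails at once if the robot touches the upper housing (contact force between any of the fingers, the arm and upper_housing above 0.5 N).
It fails at once if the robot touches the carrying handle (contact force between any of the fingers, the arm and carry_handle above 0.5 N).
It fails at once if a bystander (flask, beaker, dropper bottle) is moved by more than 15 mm (distance of any of erlenmeyer, beaker_front, dropper_1, dropper_3 from where it was at the start of the episode above 0.015 m).
It also fails if it takes over 48 s, if anything falls off the work surface, if the arm or the gripper's body presses on something with over 40 N, if the wrist force passes 120 N, or if a joint passes its speed limit or range.

## Working session

There is one attempt and no reset: what is moved stays moved. The work goes in short steps, Python scripts to look and compute and a shell command to move; the robot and the scene stay as the last step left them, time stands still between calls to the robot, and variables do not carry over. Pictures are saved under pics/ and viewed, and the job is handed in when it is done.

```bash
mkdir -p pics
python3 - <<'E'
from cell import robot
import cv2,numpy as np
s=robot.get_state();print(s)
for n in("scene","side","wrist"):
    i=robot.camera_info(n);print(n,i)
    cv2.imwrite(f"pics/a_{n}.png",robot.camera(n)[:,:,::-1])
E
```

```text
{'time_s': 0.0, 'q': array([-6.65954897e-02,  3.00480817e-01,  1.52156460e+00,  5.78558619e-06,
        1.32065424e+00, -6.66111187e-02]), 'dq': array([-0.00053661, -0.00217858, -0.00252768,  0.00010666,  0.00041503,
        0.0006319 ]), 'joint_torque': array([-1.53750298e-03, -5.31805658e+01, -3.52735734e+01,  7.07558286e-02,
        2.43994006e-02, -4.79655944e-05]), 'tool_pos': array([5.49719841e+02, 1.99369409e-02, 1.72087977e+02]), 'tool_rot': array([ 7.07101655e-01,  7.07111691e-01, -3.62360108e-04, -4.18411024e-04]), 'wrist_force': array([ 0.44525102,  0.01010924, -0.73093752]), 'ft_torque': array([-0.03599264, -0.01162207,  0.00430857]), 'opening': 93.76460314397826}
scene {'fx': 539.774167096491, 'fy': 539.774167096491, 'cx': 282.6903719783135, 'cy': 201.34209226487383, 'k1': -0.14986553361140825, 'R': array([[ 0.71472013, -0.69940786,  0.00194669],
       [-0.31336022, -0.32270654, -0.89312141],
       [ 0.62528434,  0.63772184, -0.44981146]]), 't': array([-561.3983923 ,  199.77406136,  757.10648891])}
side {'fx': 388.59595471504207, 'fy': 388.59595471504207, 'cx': 276.56818068809554, 'cy': 204.4390733993421, 'k1': -0.05668675182378275, 'R': array([[-0.99706713, -0.0764706 ,  0.00306359],
       [-0.04268139,  0.52238555, -0.85164056],
       [ 0.06352508, -0.84927356, -0.52411733]]), 't': array([480.32485226, 241.21110559, 670.62726553])}
wrist {'fx': 311.1717113292027, 'fy': 311.1717113292027, 'cx': 283.88321517293747, 'cy': 209.7565684076095, 'k1': -0.02990722711154158, 'R': array([[ 9.99999458e-01, -9.59207670e-04, -4.03819643e-04],
       [-8.39898354e-04, -9.72921760e-01,  2.31133172e-01],
       [-6.14589629e-04, -2.31132707e-01, -9.72922039e-01]]), 't': array([-550.90626338,  -23.28750319,  389.61151695])}
```

View pics/a_scene.png

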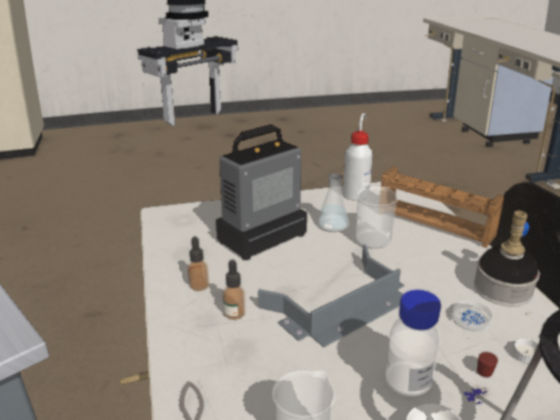

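View pics/a_side.png

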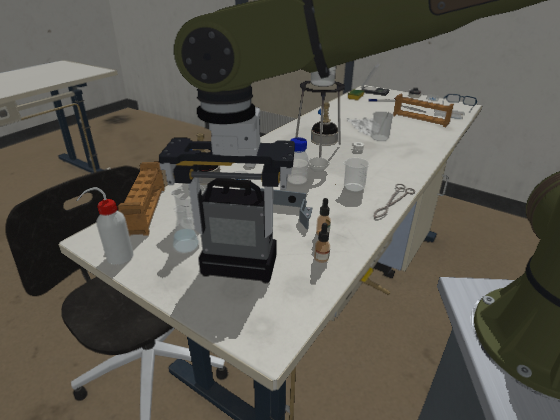

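View pics/a_wrist.png

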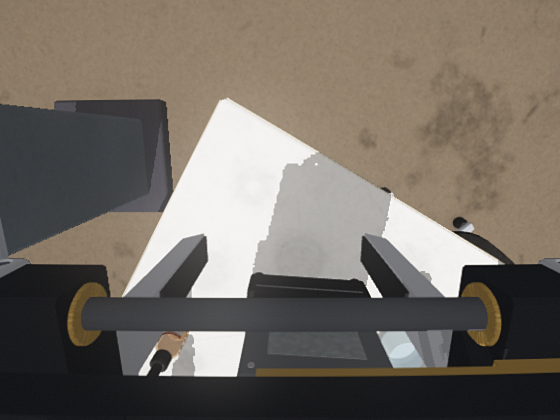

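The push direction is roughly world -y. I'll enlarge the scene and side views to pick corners.

```bash
cat > h.py <<'E'
import numpy as np,cv2
from cell import robot
def ray(n,u,v,i=None):
    i=i or robot.camera_info(n)
    K=np.array([[i['fx'],0,i['cx']],[0,i['fy'],i['cy']],[0,0,1]]);R=np.array(i['R']);t=np.array(i['t'])
    p=cv2.undistortPoints(np.array([[[u,v]]],float),K,np.array([i['k1'],0,0,0,0.]))[0,0]
    return -R.T@t,R.T@np.array([p[0],p[1],1])
def pl(n,u,v,z,i=None):
    c,d=ray(n,u,v,i);return (c+d*(z-c[2])/d[2])
def proj(n,X,i=None):
    i=i or robot.camera_info(n);K=np.array([[i['fx'],0,i['cx']],[0,i['fy'],i['cy']],[0,0,1]])
    return cv2.projectPoints(np.array(X,float).reshape(-1,3),cv2.Rodrigues(np.array(i['R']))[0],np.array(i['t']),K,np.array([i['k1'],0,0,0,0.]))[0].reshape(-1,2)
E
python3 - <<'E'
import cv2
a=cv2.imread('pics/a_scene.png');cv2.imwrite('pics/b1.png',cv2.resize(a[120:345,180:410],None,fx=3.4,fy=2.6,interpolation=cv2.INTER_CUBIC)[:600,:800])
b=cv2.imread('pics/a_side.png');cv2.imwrite('pics/b2.png',cv2.resize(b[150:290,150:350],None,fx=4,fy=4,interpolation=cv2.INTER_CUBIC))
E
```

```text
(no output)
```

View pics/b1.png

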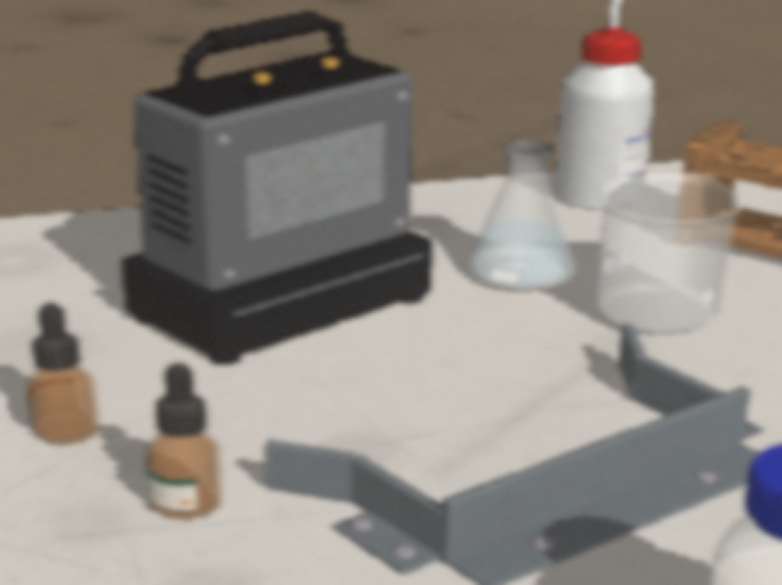

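View pics/b2.png

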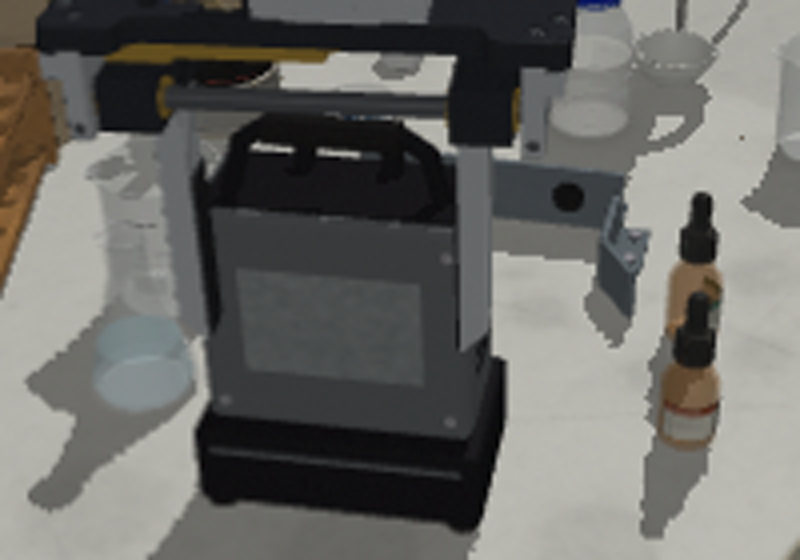

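Run:
```python
import cv2,numpy as np
g=lambda x:(255*(x/255.)**0.45).astype('uint8')
a=cv2.imread('pics/a_scene.png');b=cv2.imread('pics/a_side.png')
def crop(im,x0,y0,w,h,s,fn,gam=True):
    c=cv2.resize(im[y0:y0+h,x0:x0+w],None,fx=s,fy=s,interpolation=cv2.INTER_NEAREST)
    c=g(c) if gam else c
    for k in range(0,w,10):cv2.putText(c,str(x0+k),(k*s,10),0,.35,(0,0,255));cv2.line(c,(k*s,12),(k*s,h*s),(0,255,255) if k%50==0 else (0,180,0),1) if k%20==0 else 0
    for k in range(0,h,10):cv2.putText(c,str(y0+k),(0,k*s+4),0,.35,(0,0,255))
    cv2.imwrite(fn,c)
crop(a,210,185,105,70,7,'pics/c1.png')
crop(a,255,235,155,105,5,'pics/c2.png',False)
crop(b,195,235,90,55,8,'pics/c3.png')
```

```text
(no output)
```

View pics/c1.png

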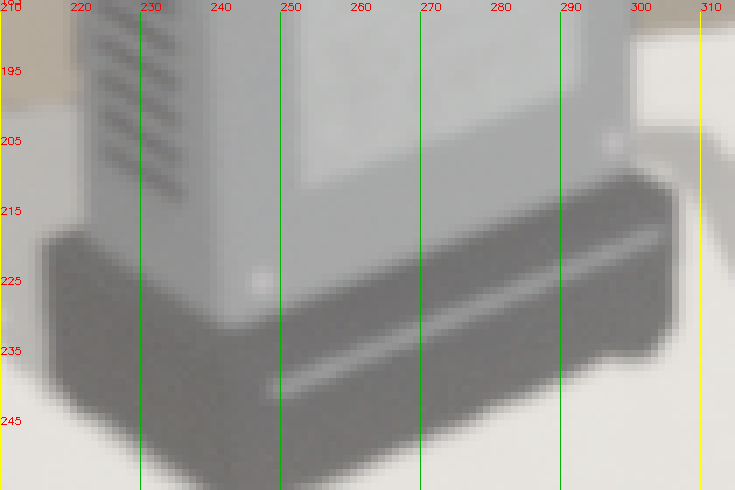

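View pics/c2.png

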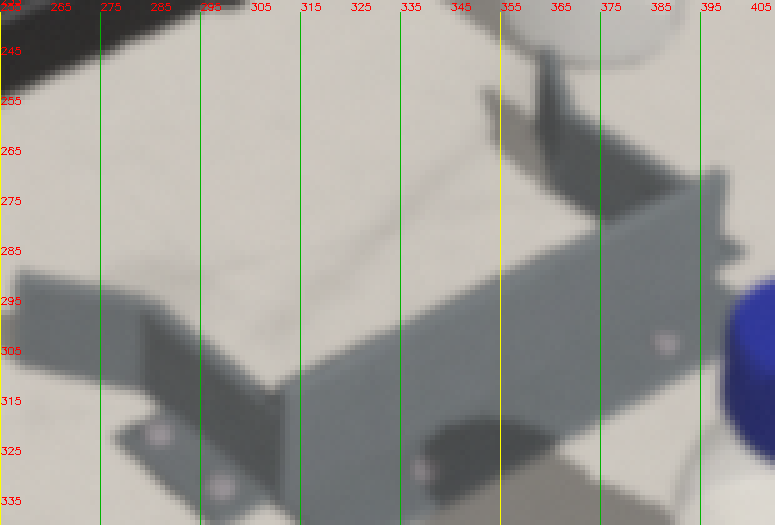

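View pics/c3.png

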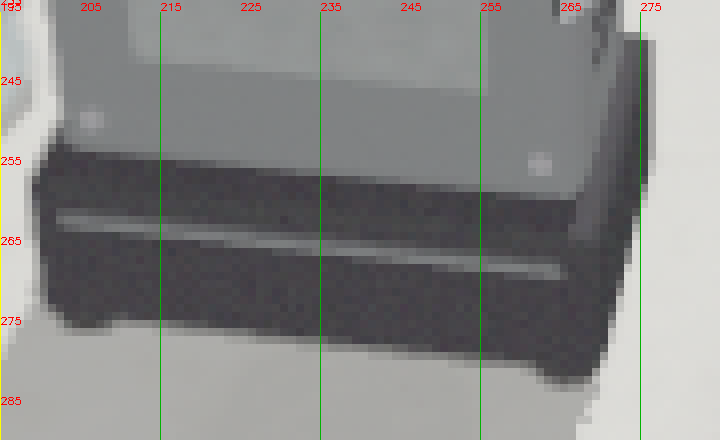

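Run:
```python
from h import *
np.set_printoptions(precision=1,suppress=True)
P={}
for n,c,u,v,z in [('H_near_sc','scene',242.5,231.5,50),('H_left_sc','scene',222.2,218.2,50),('H_right_sc','scene',299.8,209.2,50),
 ('H_L_side','side',202.6,253,50),('H_R_side','side',266.8,259.4,50),
 ('shellbotR_side','side',271,277.5,4),
 ('stopL','scene',311.2,311.2,44),('stopR','scene',399,269,44),('flareL','scene',258.7,288.7,34),('flareR','scene',364,245,34),('kinkL','scene',285,294.5,34),
 ('cheekR_stop','scene',392,270,34),('cheekL_stop','scene',310,311,34),
 ('stopR_side','side',150+623/4,150+175/4,44),('flareR_side','side',150+632/4,150+280/4,34),
 ('erl','scene',180+523/3.4,120+270/2.6,0),('beak','scene',180+660/3.4,120+305/2.6,0),('d1','scene',180+63/3.4,120+428/2.6,0),('d3','scene',180+184/3.4,120+500/2.6,0)]:
  P[n]=pl(c,u,v,z)[:2];print(n,P[n])
d=lambda a,b:(np.linalg.norm(P[a]-P[b]),np.degrees(np.arctan2(*(P[b]-P[a])[::-1])))
for a,b in [('H_left_sc','H_near_sc'),('H_near_sc','H_right_sc'),('H_L_side','H_R_side'),('stopL','stopR'),('flareL','flareR'),]:print(a,b,d(a,b))
```

```text
H_near_sc [ 511.8 -179.3]
H_left_sc [ 516.8 -116.5]
H_right_sc [ 644.  -190.5]
H_L_side [ 645.5 -135.4]
H_R_side [ 511.3 -126. ]
shellbotR_side [ 502.8 -123.7]
stopL [ 441.2 -408.9]
stopR [ 617.8 -434.5]
flareL [ 433.5 -307.4]
flareR [ 649.6 -340.2]
kinkL [ 451.9 -345.7]
cheekR_stop [ 620.5 -420.2]
cheekL_stop [ 449.8 -398.9]
stopR_side [ 436.2 -408.2]
flareR_side [ 429.  -299.6]
erl [ 716.7 -215.1]
beak [ 731.8 -303.4]
d1 [ 400.5 -195.1]
d3 [ 396.3 -291.5]
H_left_sc H_near_sc (np.float64(62.97781537343496), np.float64(-94.55502669719634))
H_near_sc H_right_sc (np.float64(132.666281108171), np.float64(-4.838550891651585))
H_L_side H_R_side (np.float64(134.53927579932966), np.float64(175.96485955748346))
stopL stopR (np.float64(178.4256181934598), np.float64(-8.26375478248496))
flareL flareR (np.float64(218.517155800074), np.float64(-8.624234288247164))
```

```bash
python3 -m pendant '[1,0.55,0,0,-0.12,0,-0.016, 1,0.55,0,0,-0.12,0,-0.016, 1,0.55,0,0,-0.12,0,-0.016, 1,0.55,0,0,-0.12,0,-0.016, 1,0.55,0,0,-0.12,0,-0.016]'; python3 -c "
from h import *
from scipy.spatial.transform import Rotation as R
s=robot.get_state();print(s['q'],s['tool_pos']);print(R.from_quat(s['tool_rot']).as_matrix().round(3))"
```

```text
time_s: 0.57
tool_pos: [579.7, -4.0, 176.4]
tool_rot: [0.705, 0.641, -0.21, 0.218]
wrist_force: [-0.5, -1.2, -0.4]
opening: 94.3
[ 0.22435898  0.47405565  1.40413008 -0.59687898  1.4602414   0.44676539] [579.66017421  -4.0464147  176.36281316]
[[ 0.089  0.996 -0.016]
 [ 0.813 -0.082 -0.577]
 [-0.575  0.039 -0.817]]
```

```bash
python3 -m pendant '[1,0,-0.4,-2.2,0,0.013,0, 1,0,-0.4,-2.2,0,0.013,0, 1,0,-0.4,-2.2,0,0.013,0, 1,0,-0.4,-2.2,0,0,0, 1,0,-0.4,-2.2,0,0,0, 1,0,-0.4,-2.2,0,0,0, 1,0,-0.4,-1.6,0,0,0]'; python3 -c "
from h import *
from scipy.spatial.transform import Rotation as R
s=robot.get_state();print(s['q'],s['tool_pos']);print(R.from_quat(s['tool_rot']).as_matrix().round(3))
i={n:robot.camera_info(n) for n in('scene','side','wrist')}
for n in('scene','side','wrist'):cv2.imwrite(f'pics/d_{n}.png',robot.camera(n)[:,:,::-1])
print(i['wrist'])"
```

```text
time_s: 1.15
tool_pos: [580.2, -27.2, 20.7]
tool_rot: [0.697, 0.648, -0.226, 0.209]
wrist_force: [0.7, 0.3, -0.6]
opening: 94.0
[ 0.18776396  0.67375069  1.49615273 -0.64274291  1.23337718  0.56082416] [580.15852423 -27.20550851  20.66206882]
[[ 0.058  0.997 -0.044]
 [ 0.808 -0.073 -0.584]
 [-0.586 -0.002 -0.81 ]]
{'fx': 311.1717113292027, 'fy': 311.1717113292027, 'cx': 283.88321517293747, 'cy': 209.7565684076095, 'k1': -0.02990722711154158, 'R': array([[ 0.99727116, -0.07381318, -0.00136207],
       [-0.0471786 , -0.65139212,  0.75727306],
       [-0.05678397, -0.75514232, -0.65309697]]), 't': array([-581.62691752,   10.01990309,  247.82126131])}
```

View pics/d_side.png

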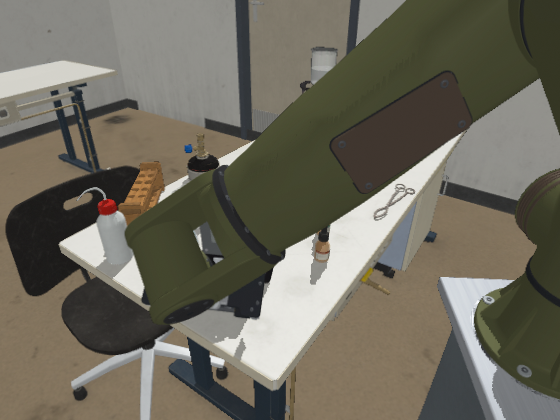

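View pics/d_wrist.png

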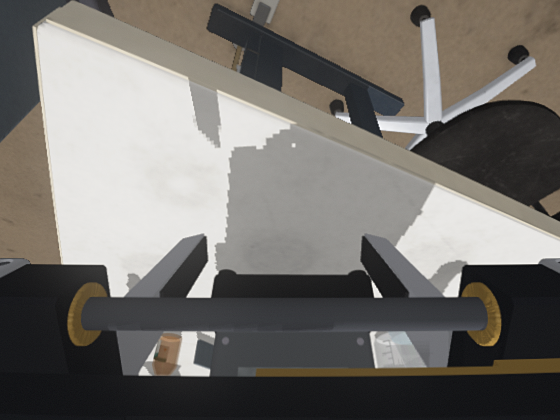

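View pics/d_scene.png

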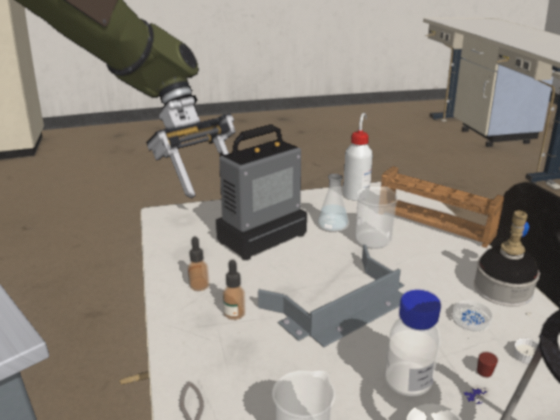

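```bash
python3 -c "
from h import *
i=robot.camera_info('wrist')
for u,v in[(216,273),(372,273),(248,275),(335,275)]:print(pl('wrist',u,v,4,i),pl('wrist',u,v,0,i))
b=cv2.imread('pics/d_wrist.png')[225:385,130:430];cv2.imwrite('pics/d_w2.png',cv2.convertScaleAbs(cv2.resize(b,None,fx=2.6,fy=2.6),alpha=2.2,beta=20))
"
```

```text
[ 508.50266833 -113.28983426    4.        ] [ 506.21305864 -120.29099972    0.        ]
[ 660.32141201 -124.27050654    4.        ] [ 662.05736104 -131.56283066    0.        ]
[ 539.07994042 -119.31527947    4.        ] [ 537.60110416 -126.47621298    0.        ]
[ 624.44812941 -125.47091865    4.        ] [ 625.23287833 -132.79507236    0.        ]
```

View pics/d_w2.png

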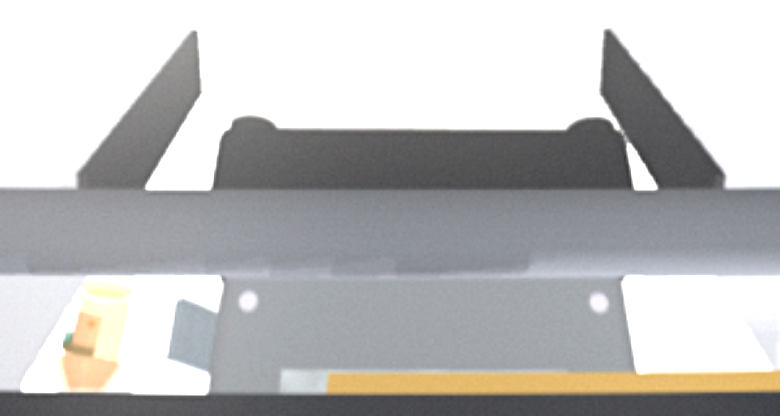

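```bash
python3 -m pendant '[1,0.1,-1.7,-0.1,0,0,0, 1,0.1,-1.7,-0.1,0,0,0, 1,0.1,-1.6,0,0,0,0, 1,0.1,-1.4,0,0,0,0, 1,0,-0.8,0,0,0,0, 1,0,-0.5,0,0,0,0, 1,0,-0.4,0,0,0,0]'; python3 -c "
from h import *
from scipy.spatial.transform import Rotation as R
s=robot.get_state();print(s['q'],s['tool_pos'],s['wrist_force']);print(R.from_quat(s['tool_rot']).as_matrix().round(3))
i=robot.camera_info('wrist')
cv2.imwrite('pics/e_wrist.png',robot.camera('wrist')[:,:,::-1])
b=cv2.imread('pics/e_wrist.png')[225:385,130:430];cv2.imwrite('pics/e_w2.png',cv2.convertScaleAbs(cv2.resize(b,None,fx=2.6,fy=2.6),alpha=2.2,beta=20))
cv2.imwrite('pics/e_scene.png',robot.camera('scene')[:,:,::-1])
"
```

```text
time_s: 1.88
tool_pos: [588.2, -111.8, 27.9]
tool_rot: [0.697, 0.647, -0.222, 0.212]
wrist_force: [-0.2, -0.3, 0.6]
opening: 94.2
[ 0.04796961  0.6449461   1.5253848  -0.6896084   1.15364924  0.469933  ] [ 588.15827353 -111.82689947   27.85246912] [-0.16794143 -0.32758347  0.57262522]
[[ 0.063  0.997 -0.036]
 [ 0.809 -0.072 -0.584]
 [-0.585  0.008 -0.811]]
```

View pics/e_w2.png

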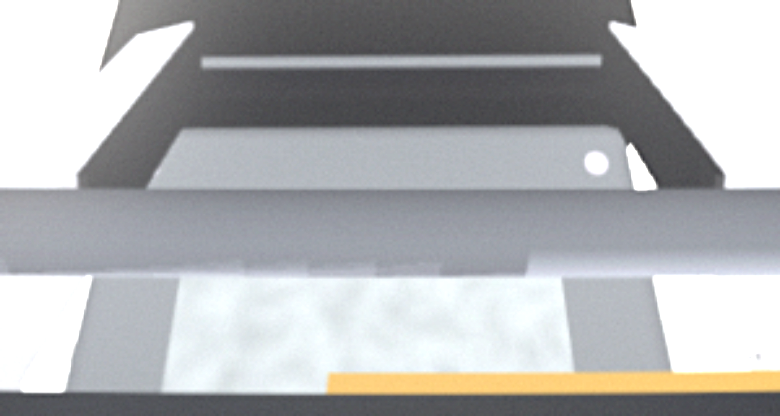

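View pics/e_scene.png

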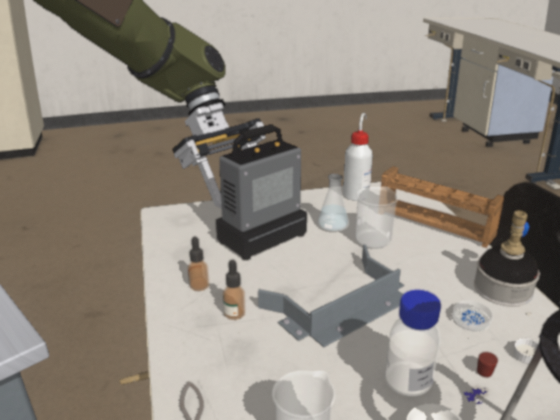

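```bash
python3 -m pendant '[1,0,0,-0.9,0,0.004,0, 1,0,-0.3,0,0,0,0, 1,0,-0.3,0,0,0,0]'; python3 -m pendant '[1,0,-0.4,0,0,0,0, 1,-0.1,-0.4,0,0,0,0]';  python3 -m pendant '[1,-0.1,-0.5,0,0,0,0, 1,-0.1,-0.5,0,0,0,0]'
```

```text
time_s: 2.23
tool_pos: [588.3, -116.3, 17.7]
tool_rot: [0.696, 0.648, -0.224, 0.211]
wrist_force: [0.2, 0.4, -0.3]
opening: 93.9
time_s: 2.4
tool_pos: [587.2, -124.2, 17.0]
tool_rot: [0.696, 0.649, -0.224, 0.211]
wrist_force: [-0.1, 0.8, -0.4]
opening: 93.8
time_s: 2.57
tool_pos: [585.6, -133.7, 16.8]
tool_rot: [0.696, 0.65, -0.223, 0.211]
wrist_force: [1.6, 6.2, 0.4]
opening: 93.9
```

```bash
python3 -m pendant '[1,-0.1,-0.7,0,0,0,0, 1,-0.1,-0.7,0,0,0,0]'; python3 -c "
from h import *
s=robot.get_state();print(s['q'],s['tool_pos'],s['wrist_force'],s['ft_torque'])
a=robot.camera('wrist')[:,:,::-1]
cv2.imwrite('pics/f_w2.png',cv2.convertScaleAbs(cv2.resize(a[225:385,130:430],None,fx=2.6,fy=2.6),alpha=2.2,beta=20))
a=robot.camera('scene')[:,:,::-1];cv2.imwrite('pics/f_s.png',a);cv2.imwrite('pics/f_s2.png',cv2.resize(a[120:345,160:410],None,fx=3.2,fy=2.6,interpolation=cv2.INTER_CUBIC))
"
```

```text
time_s: 2.73
tool_pos: [584.2, -146.9, 16.8]
tool_rot: [0.696, 0.65, -0.221, 0.211]
wrist_force: [1.8, 6.4, 0.7]
opening: 94.1
[-0.01224674  0.64757154  1.55078136 -0.71129601  1.09764927  0.44035494] [ 584.15347059 -146.88991768   16.84679605] [1.81505625 6.43473218 0.68398811] [ 1.20338793 -0.05106519 -0.05206703]
```

View pics/f_w2.png

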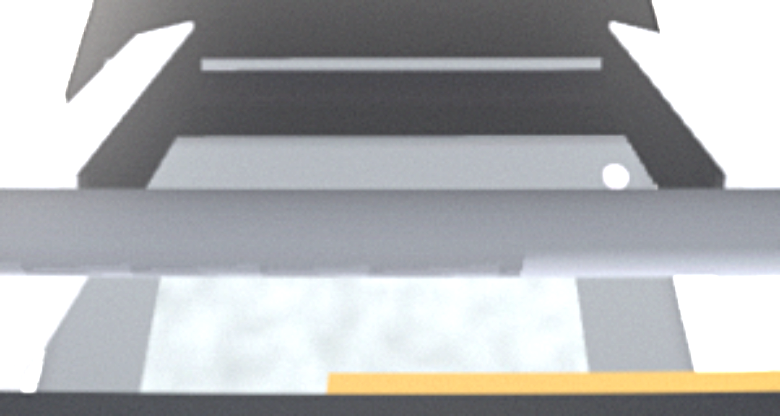

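View pics/f_s2.png

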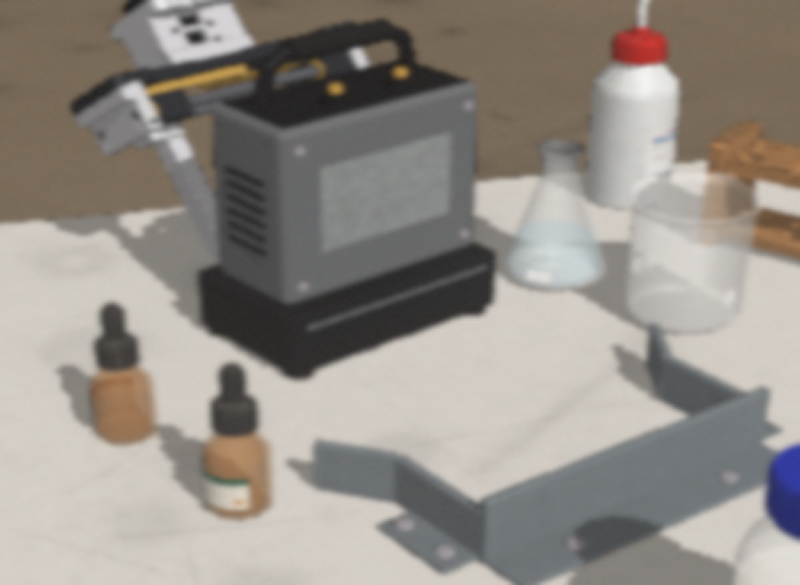

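```bash
python3 -c "
from h import *
a=pl('scene',248.6,234.9,50);b=pl('scene',307.7,213.8,50);m=(a+b)/2;d=(b-a)/np.linalg.norm(b-a);print(a,b,np.linalg.norm(b-a),np.degrees(np.arctan2(d[1],d[0])))
c=m+33*np.array([-d[1],d[0],0]);print('centre',c)
s=robot.get_state();print(c[:2]-s['tool_pos'][:2])
"
```

```text
[ 511.70713745 -195.56126303   50.        ] [ 641.23837358 -213.49546087   50.        ] 130.7668787755792 -7.882750272273303
centre [ 580.99858449 -171.84018561   50.        ]
[ -2.8985307  -24.26018916]
```

```bash
python3 -c "
from h import *
ty=np.array([.997,-.073,0])
for T in[np.array([580.2,-27.2,20.7])]:
  print(proj('scene',[T-ty*47,T-ty*59,T+ty*47]))
print(proj('side',[[549.7-47,0,172],[549.7+47,0,172]]))
c=np.array([581,-172,0])
"
python3 - <<'E'
import cv2
b=cv2.imread('pics/d_scene.png')[100:240,120:320];cv2.imwrite('pics/d_s2.png',cv2.resize(b,None,fx=4,fy=4))
E
```

```text
[[200.18601306 212.35432535]
 [195.03607434 214.18022293]
 [238.5245473  198.77959406]]
[[263.65161178 250.89251201]
 [205.05767122 247.84805542]]
```

View pics/d_s2.png

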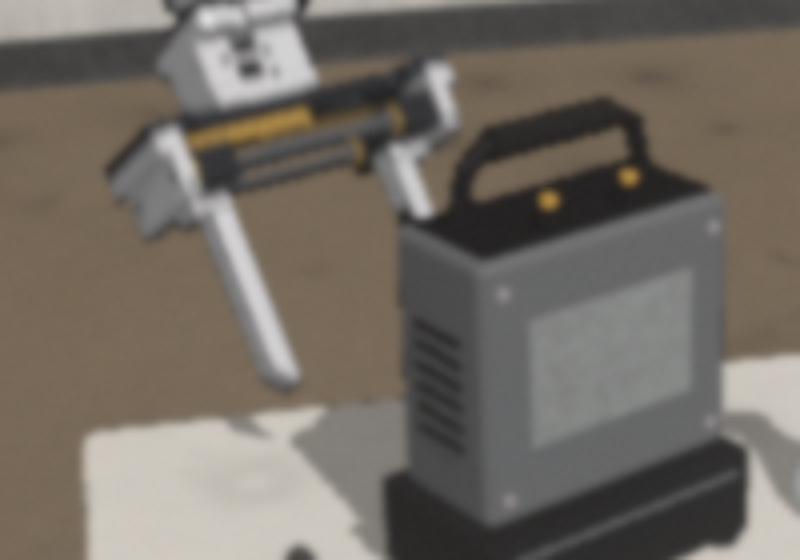

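```bash
python3 -c "
from h import *
for n,u,v in[('side',267.5,236),('scene',169,122)]:
  c,d=ray(n,u,v)
  print(n,c+d*(0-c[1])/d[1], c+d*(500-c[0])/d[0])
c,d=ray('scene',190.5,196)
# tool-plane at f_: point on left finger, x=580-55
print(c+d*(527-c[0])/d[0])
"
python3 - <<'E'
import cv2
b=cv2.imread('pics/a_scene.png')[20:140,110:270];cv2.imwrite('pics/a_s3.png',cv2.resize(b,None,fx=5,fy=5))
E
```

```text
side [ 4.96324880e+02 -5.68434189e-14  2.01440450e+02] [500.         -35.50335267 175.27148997]
scene [495.57117312   0.         211.39078645] [500.           7.11055783 208.68439749]
[527.          -3.78532523  51.95324466]
```

View pics/a_s3.png

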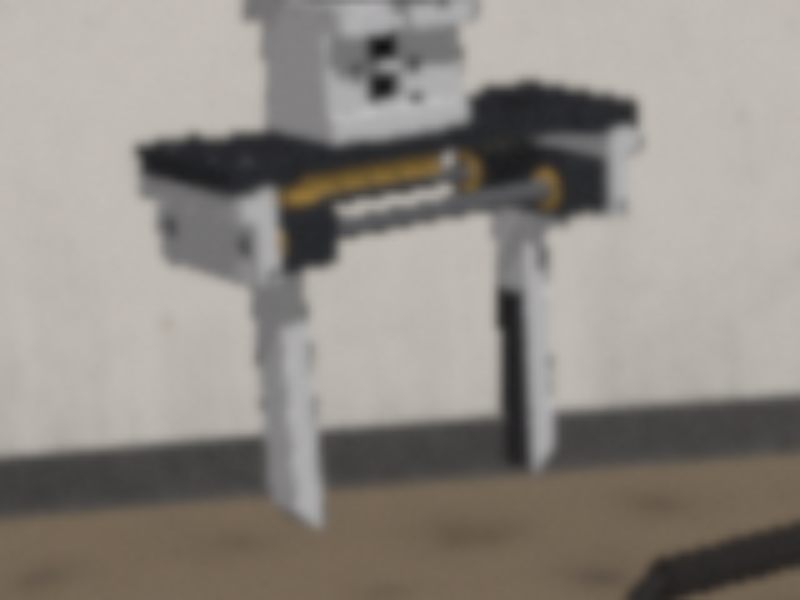

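```bash
python3 -c "
from h import *
from scipy.spatial.transform import Rotation as R
s=robot.get_state();M=R.from_quat(s['tool_rot']).as_matrix();T=s['tool_pos']
i=robot.camera_info('wrist')
Rc=np.array(i['R']);t=np.array(i['t'])
print('cam in tool',(M.T@(-Rc.T@t-T)))
print('TCP in cam',Rc@T+t, 'tool z in cam',Rc@M[:,2],'tool x in cam',Rc@M[:,0])
for u in(204,364):
  c,d=ray('wrist',u,233.5,i);o=M.T@(c-T);e=M.T@d
  # intersect with tool-y = +-47
  for y in(-47,47,-59,59):
    k=(y-o[1])/e[1]
    if k>0:print(u,y,o+k*e)
print(proj('wrist',[T+M[:,1]*47+M[:,2]*z+M[:,0]*x for z in(0,-20,-35) for x in(-8,8)],i))
"
```

```text
cam in tool [  66.86318512    1.16328046 -212.1887818 ]
TCP in cam [ -1.07251663  16.00228354 221.89838778] tool z in cam [ 6.25501527e-05 -2.31167260e-01  9.72914022e-01] tool x in cam [-0.00115894 -0.97291339 -0.23116703]
204 -47 [  9.8068168  -47.         -33.65103966]
204 -59 [ -4.40891796 -59.          10.83207871]
364 47 [ 12.44126491  47.         -42.22190002]
364 59 [-1.80633066 59.          2.27523245]
[[347.67095699 242.71259858]
 [348.73349175 221.29034936]
 [353.71082618 252.86214605]
 [354.99823338 229.56541773]
 [359.04350295 261.82873536]
 [360.54911322 236.90173021]]
```

```bash
python3 - <<'E'
import cv2
b=cv2.imread('pics/f_w2.png')
E
python3 -c "
from h import *
a=robot.camera('wrist')[:,:,::-1];cv2.imwrite('pics/g_w.png',cv2.convertScaleAbs(a,alpha=2,beta=20))
cv2.imwrite('pics/g_w2.png',cv2.resize(cv2.convertScaleAbs(a[200:310,60:260],alpha=2,beta=20),None,fx=4,fy=4,interpolation=cv2.INTER_CUBIC))"
```

```text
(no output)
```

View pics/g_w2.png

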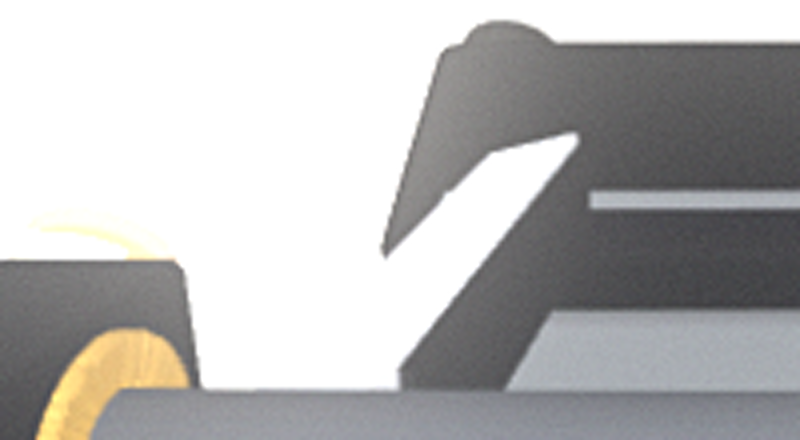

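Three views agree that with the jaws open the real fingertips sit about 30–38 mm behind the reported TCP. The contact is therefore near the top of the shell, so I'll back off, lower carefully and check.

```bash
python3 -m pendant '[1,0.1,1.0,0,0,0,0, 1,0.1,1.0,0,0,0,0]'; python3 -m pendant '[1,0,0,-0.6,0,0,0, 1,0,0,-0.4,0,0,0]';python3 -m pendant '[1,0,0,-0.4,0,0,0]';python3 -m pendant '[1,0,0,-0.3,0,0,0, 1,0,0,0,0,0,0]'; python3 -c "
from h import *
a=robot.camera('wrist')[:,:,::-1]
cv2.imwrite('pics/h_w2.png',cv2.resize(cv2.convertScaleAbs(a[200:310,60:260],alpha=1,beta=0),None,fx=4,fy=4,interpolation=cv2.INTER_CUBIC))
a=robot.camera('scene')[:,:,::-1];cv2.imwrite('pics/h_s.png',cv2.resize(a[100:280,150:350],None,fx=4,fy=3.3,interpolation=cv2.INTER_CUBIC))"
```

```text
time_s: 3.05
tool_pos: [585.4, -127.8, 17.1]
tool_rot: [0.697, 0.649, -0.223, 0.21]
wrist_force: [-0.2, -0.7, -1.2]
opening: 94.1
time_s: 3.22
tool_pos: [586.3, -125.1, 7.2]
tool_rot: [0.696, 0.649, -0.222, 0.211]
wrist_force: [-0.8, 0.0, -0.5]
opening: 93.5
time_s: 3.3
tool_pos: [586.4, -124.6, 2.7]
tool_rot: [0.696, 0.65, -0.222, 0.211]
wrist_force: [-0.5, 0.0, -0.3]
opening: 93.7
time_s: 3.47
tool_pos: [585.7, -124.5, -2.2]
tool_rot: [0.695, 0.65, -0.223, 0.211]
wrist_force: [-0.6, -0.7, 0.3]
opening: 93.2
```

View pics/h_w2.png

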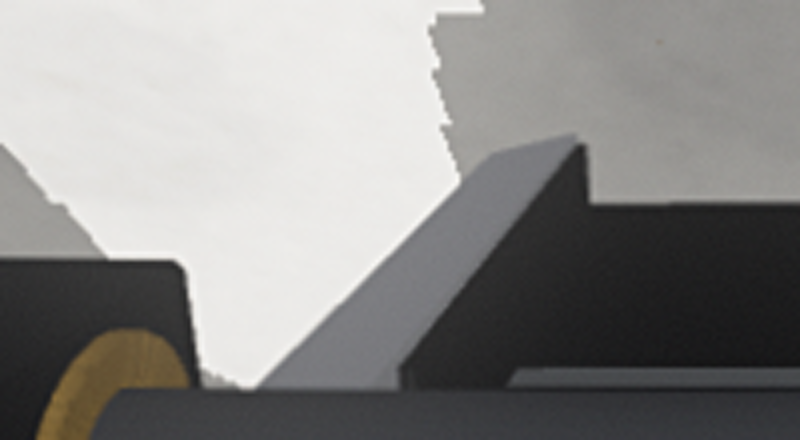

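View pics/h_s.png

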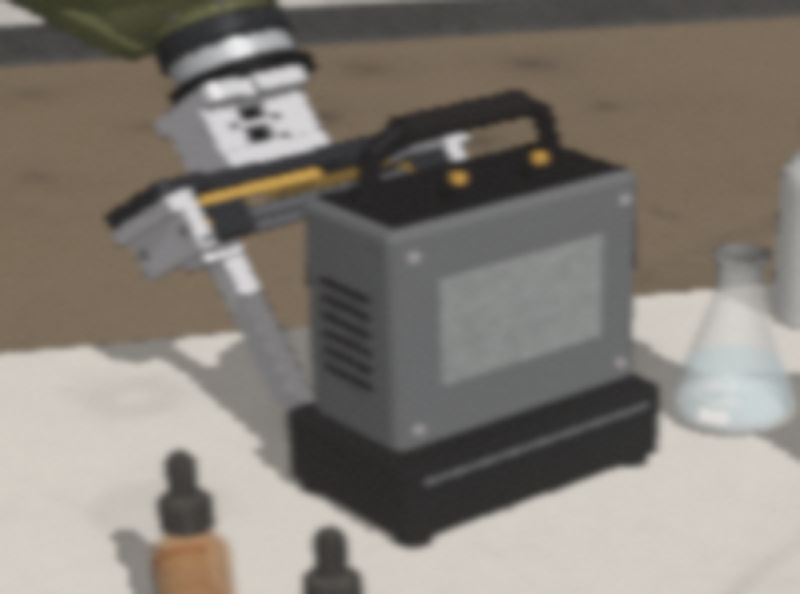

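```bash
python3 -m pendant '[1,0,0,-0.5,0,0,0, 1,0,-0.6,-0.1,0,0,0, 1,-0.1,-0.6,0,0,0,0, 1,-0.1,-0.5,0,0,0,0, 1,-0.1,-0.5,0,0,0,0, 1,-0.1,-0.5,0,0,0,0]'; python3 -m pendant '[1,-0.12,-0.5,0,0,0,-0.006, 1,-0.12,-0.5,0,0,0,-0.006, 1,-0.12,-0.5,0,0,0,-0.006, 1,-0.12,-0.5,0,0,0,-0.006]'
```

```text
time_s: 4.07
tool_pos: [582.3, -153.6, -7.8]
tool_rot: [0.696, 0.65, -0.221, 0.211]
wrist_force: [0.9, 6.3, -0.2]
opening: 94.0
time_s: 4.4
tool_pos: [578.0, -174.1, -7.7]
tool_rot: [0.704, 0.642, -0.221, 0.208]
wrist_force: [1.3, 5.4, -1.1]
opening: 94.2
```

```bash
python3 -m pendant '[1,-0.12,-0.5,0,0,0,-0.006, 1,-0.12,-0.5,0,0,0,-0.006, 1,-0.12,-0.5,0,0,0,-0.006, 1,-0.12,-0.5,0,0,0,-0.006,1,-0.12,-0.5,0,0,0,-0.006, 1,-0.12,-0.5,0,0,0,-0.004, 1,-0.12,-0.5,0,0,0,0, 1,-0.12,-0.5,0,0,0,0]'; python3 -c "
from h import *
from scipy.spatial.transform import Rotation as R
s=robot.get_state();print(s['q'],s['tool_pos'],s['wrist_force']);print(R.from_quat(s['tool_rot']).as_matrix().round(3))
a=robot.camera('wrist')[:,:,::-1]
cv2.imwrite('pics/i_w2.png',cv2.convertScaleAbs(cv2.resize(a[225:385,130:430],None,fx=2.6,fy=2.6),alpha=2.2,beta=20))
a=robot.camera('scene')[:,:,::-1];cv2.imwrite('pics/i_s2.png',cv2.resize(a[120:345,180:420],None,fx=3.2,fy=2.6,interpolation=cv2.INTER_CUBIC))
cv2.imwrite('pics/i_side.png',robot.camera('side')[:,:,::-1])
"
```

```text
time_s: 5.07
tool_pos: [569.2, -215.0, -7.8]
tool_rot: [0.716, 0.63, -0.221, 0.204]
wrist_force: [1.5, 6.5, 0.3]
opening: 94.1
[-0.13369447  0.67249727  1.57532421 -0.73974181  1.01560906  0.43501602] [ 569.18915115 -215.01211031   -7.84574197] [1.53138958 6.45559177 0.31157434]
[[ 0.108  0.992 -0.059]
 [ 0.812 -0.122 -0.57 ]
 [-0.573  0.014 -0.819]]
```

View pics/i_w2.png

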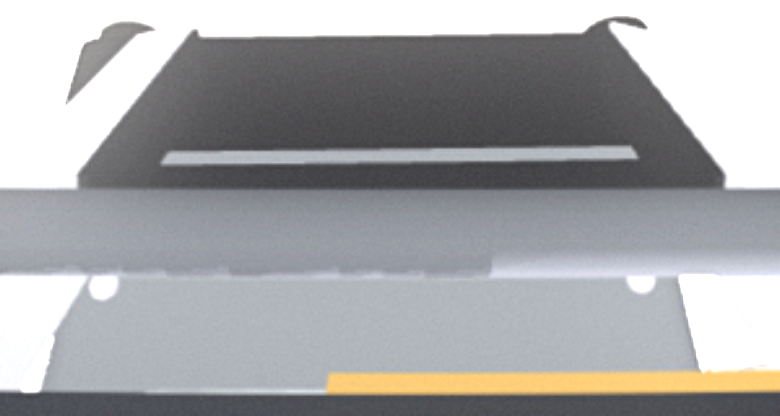

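View pics/i_s2.png

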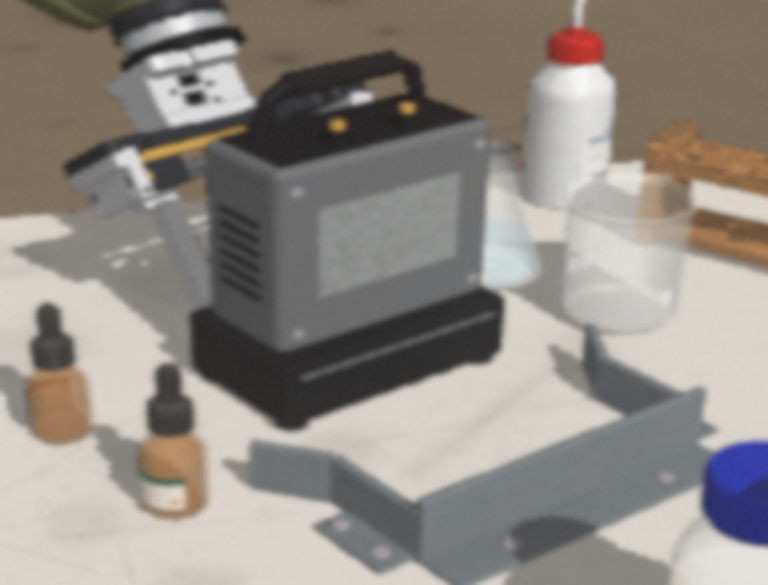

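View pics/i_side.png

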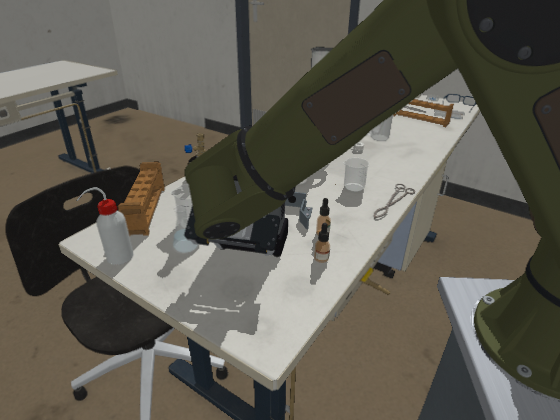

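```bash
cat > m.py <<'E'
from h import *
import sys
def m(x0,y0,near,right,left,home=np.array([535.5,-372]),hd=np.radians(-98.4)):
    f=lambda p:pl('scene',x0+p[0]/3.2-.4,y0+p[1]/2.6-.4,50)[:2]
    a,b,l=f(near),f(right),f(left);d=(b-a)/np.linalg.norm(b-a);n=np.array([-d[1],d[0]])
    print('w,d',np.linalg.norm(b-a),np.linalg.norm(l-a),'ang',np.degrees(np.arctan2(d[1],d[0])),'angS',np.degrees(np.arctan2(*(a-l)[::-1]))+90)
    c=a+69*d+33*n;c2=(a+b)/2+33*n;print(c,c2)
    bx=np.array([np.cos(hd),np.sin(hd)]);by=np.array([-bx[1],bx[0]])
    for q in(c,c2):print('bay',(q-home)@bx,(q-home)@by)
E
python3 -c "
from m import *
m(180,120,(275,348),(487,288),(213,307))"
```

```text
w,d 136.83547376976392 60.93602521069086 ang -10.760021753222789 angS -9.849528857022719
[ 566.03310464 -240.24882603] [ 565.46107902 -240.1401199 ]
bay -134.7981596446272 10.958945150462323
bay -134.82213636841135 10.377175907597518
```

```bash
python3 -m pendant '[1,-0.12,-0.5,0,0,0,-0.004, 1,-0.12,-0.5,0,0,0,-0.004, 1,-0.12,-0.5,0,0,0,-0.004, 1,-0.12,-0.5,0,0,0,-0.004,1,-0.12,-0.5,0,0,0,-0.004, 1,-0.12,-0.5,0,0,0,-0.004, 1,-0.12,-0.5,0,0,0,0, 1,-0.12,-0.5,0,0,0,0]'; python3 -m pendant '[1,-0.12,-0.5,0,0,0,0, 1,-0.12,-0.5,0,0,0,0, 1,-0.12,-0.5,0,0,0,0, 1,-0.12,-0.5,0,0,0,0]';python3 -c "
from h import *
from scipy.spatial.transform import Rotation as R
s=robot.get_state();print(s['q'],s['tool_pos'],s['wrist_force']);print(R.from_quat(s['tool_rot']).as_matrix().round(3))
a=robot.camera('wrist')[:,:,::-1]
cv2.imwrite('pics/j_w2.png',cv2.convertScaleAbs(cv2.resize(a[225:385,130:430],None,fx=2.6,fy=2.6),alpha=2.2,beta=20))
a=robot.camera('scene')[:,:,::-1];cv2.imwrite('pics/j_s2.png',cv2.resize(a[120:345,180:420],None,fx=3.2,fy=2.6,interpolation=cv2.INTER_CUBIC))
"
```

```text
time_s: 5.88
tool_pos: [561.3, -252.5, -7.9]
tool_rot: [0.723, 0.623, -0.22, 0.201]
wrist_force: [0.3, 6.6, 0.9]
opening: 94.0
time_s: 6.22
tool_pos: [557.3, -271.3, -7.9]
tool_rot: [0.723, 0.623, -0.219, 0.201]
wrist_force: [2.4, 5.7, -0.1]
opening: 94.2
[-0.23442249  0.66588961  1.58402818 -0.75585292  0.96469656  0.38098157] [ 557.31071747 -271.33034252   -7.91033244] [ 2.38041252  5.72065764 -0.11202455]
[[ 0.127  0.99  -0.065]
 [ 0.814 -0.142 -0.564]
 [-0.567  0.019 -0.823]]
```

View pics/j_w2.png

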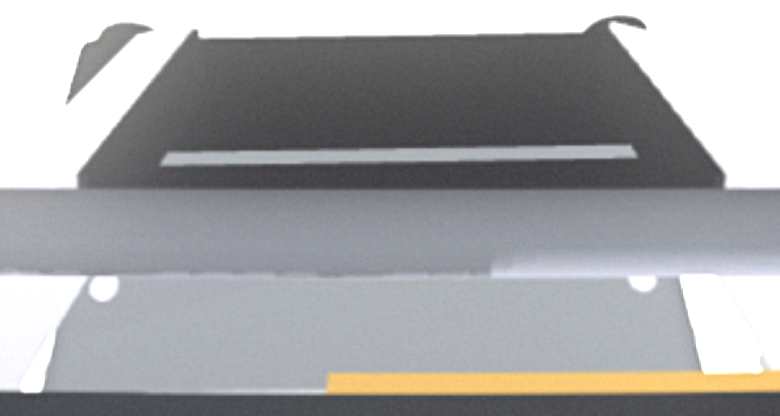

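View pics/j_s2.png

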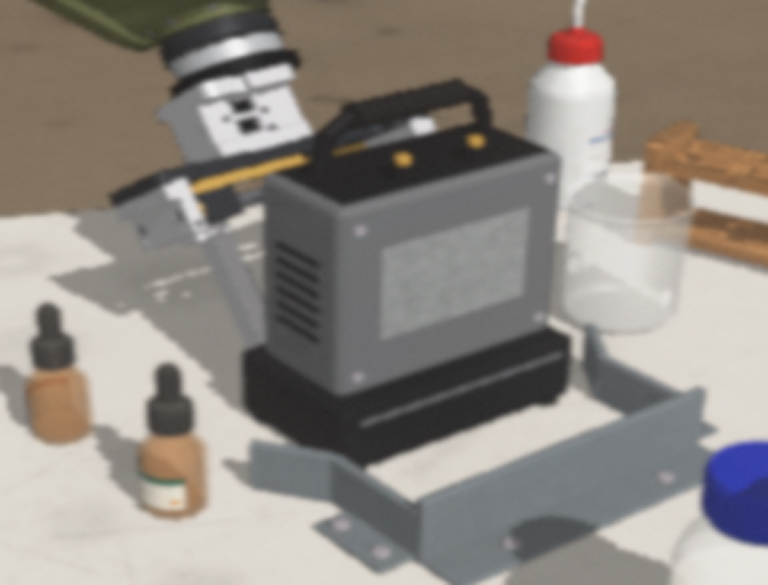

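```bash
python3 -c "
from m import *
m(180,120,(337,393),(556,328),(268,348))"; python3 -m pendant '[1,-0.12,-0.5,0,0,0,0, 1,-0.12,-0.5,0,0,0,0, 1,-0.12,-0.5,0,0,0,0, 1,-0.12,-0.5,0,0,0,0]'
```

```text
w,d 136.4042119412569 60.900834965440744 ang -11.52083672031202 angS -9.422547628894563
[ 553.75985007 -298.83503895] [ 552.9780319  -298.67568013]
bay -75.0475259080151 7.375805385346686
bay -75.09096481216037 6.5790946826989956
time_s: 6.65
tool_pos: [553.3, -289.7, -8.0]
tool_rot: [0.723, 0.624, -0.218, 0.201]
wrist_force: [1.5, 6.2, 0.3]
opening: 94.1
```

```bash
python3 -m pendant '[1,-0.11,-0.5,0,0,0,0, 1,-0.11,-0.5,0,0,0,0, 1,-0.11,-0.5,0,0,0,0, 1,-0.11,-0.5,0,0,0,0]'; python3 -m pendant '[1,-0.1,-0.5,0,0,0,0, 1,-0.1,-0.5,0,0,0,0, 1,-0.1,-0.5,0,0,0,0]'; python3 -c "
from h import *
from scipy.spatial.transform import Rotation as R
s=robot.get_state();print(s['q'],s['tool_pos'],s['wrist_force'])
a=robot.camera('wrist')[:,:,::-1]
cv2.imwrite('pics/k_w2.png',cv2.convertScaleAbs(cv2.resize(a[225:385,130:430],None,fx=2.6,fy=2.6),alpha=2.2,beta=20))
a=robot.camera('scene')[:,:,::-1];cv2.imwrite('pics/k_s2.png',cv2.resize(a[120:345,180:420],None,fx=3.2,fy=2.6,interpolation=cv2.INTER_CUBIC))
"
```

```text
time_s: 6.98
tool_pos: [549.8, -308.0, -8.0]
tool_rot: [0.723, 0.625, -0.217, 0.202]
wrist_force: [1.5, 6.4, 0.9]
opening: 93.9
time_s: 7.23
tool_pos: [547.4, -321.7, -8.0]
tool_rot: [0.722, 0.625, -0.216, 0.201]
wrist_force: [1.4, 6.4, 0.8]
opening: 94.1
[-0.32416859  0.66448569  1.58461512 -0.77149014  0.91096025  0.31297097] [ 547.40418106 -321.66209092   -8.02737891] [1.43969555 6.38250308 0.78711526]
```

View pics/k_s2.png

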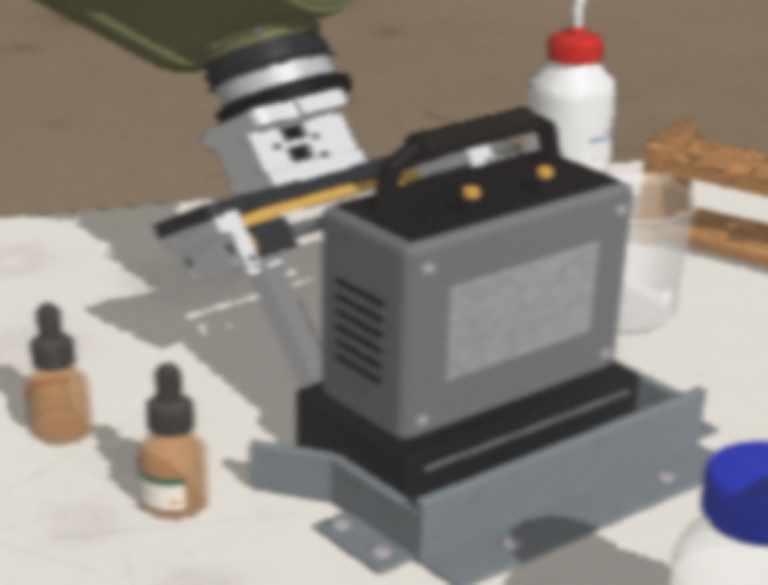

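View pics/k_w2.png

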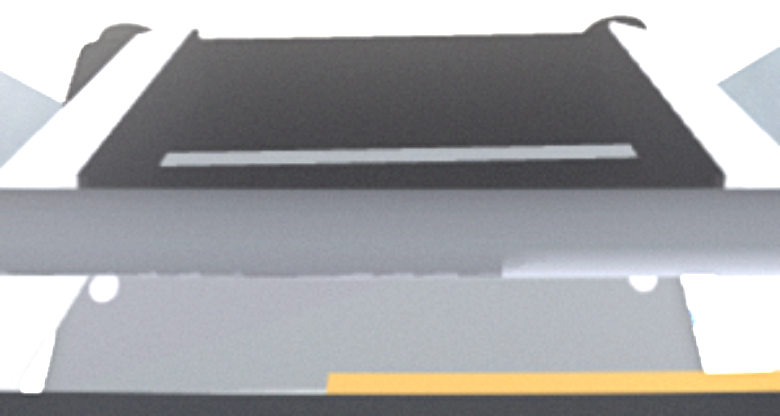

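```bash
python3 -m pendant '[1,-0.07,-0.4,0,0,0,0, 1,-0.07,-0.4,0,0,0,0, 1,-0.07,-0.4,0,0,0,0]'; python3 -m pendant '[1,-0.04,-0.25,0,0,0,0, 1,-0.04,-0.25,0,0,0,0]'
```

```text
time_s: 7.58
tool_pos: [545.7, -332.3, -8.1]
tool_rot: [0.722, 0.626, -0.216, 0.201]
wrist_force: [2.3, 6.5, 1.6]
opening: 94.0
time_s: 7.75
tool_pos: [545.2, -336.4, -8.2]
tool_rot: [0.722, 0.626, -0.215, 0.201]
wrist_force: [1.3, 7.3, 2.1]
opening: 93.9
```

```bash
python3 -m pendant '[1,-0.03,-0.25,0,0,0,0, 1,-0.03,-0.25,0,0,0,0]';python3 -m pendant '[1,-0.03,-0.25,0,0,0,0]';python3 -m pendant '[1,-0.03,-0.25,0,0,0,0]'
```

```text
time_s: 7.92
tool_pos: [545.0, -339.9, -8.3]
tool_rot: [0.722, 0.626, -0.215, 0.201]
wrist_force: [-0.0, 21.7, 6.6]
opening: 93.8
time_s: 8.0
tool_pos: [545.0, -340.3, -8.4]
tool_rot: [0.722, 0.626, -0.214, 0.2]
wrist_force: [-3.4, 35.8, 14.7]
opening: 93.7
time_s: 8.08
tool_pos: [545.1, -340.2, -8.5]
tool_rot: [0.722, 0.627, -0.213, 0.199]
wrist_force: [-3.6, 32.3, 14.8]
opening: 93.9
```

The force rose to about 35 N with no further travel, so the box is on the stop. I'll ease back and inspect.

```bash
python3 -m pendant '[1,0.05,0.4,0,0,0,0, 1,0.1,0.7,0,0,0,0, 1,0.2,1.5,0,0,0,0, 1,0.2,1.5,0,0,0,0]'; python3 -c "
from h import *
a=robot.camera('wrist')[:,:,::-1]
cv2.imwrite('pics/l_w2.png',cv2.convertScaleAbs(cv2.resize(a[225:385,130:430],None,fx=2.6,fy=2.6),alpha=1.6,beta=0))
a=robot.camera('scene')[:,:,::-1];cv2.imwrite('pics/l_s2.png',cv2.resize(a[120:345,200:440],None,fx=3.2,fy=2.6,interpolation=cv2.INTER_CUBIC))
"
```

```text
time_s: 8.42
tool_pos: [550.1, -298.6, -7.9]
tool_rot: [0.723, 0.626, -0.214, 0.2]
wrist_force: [0.5, -0.9, -0.0]
opening: 94.0
```

View pics/l_s2.png

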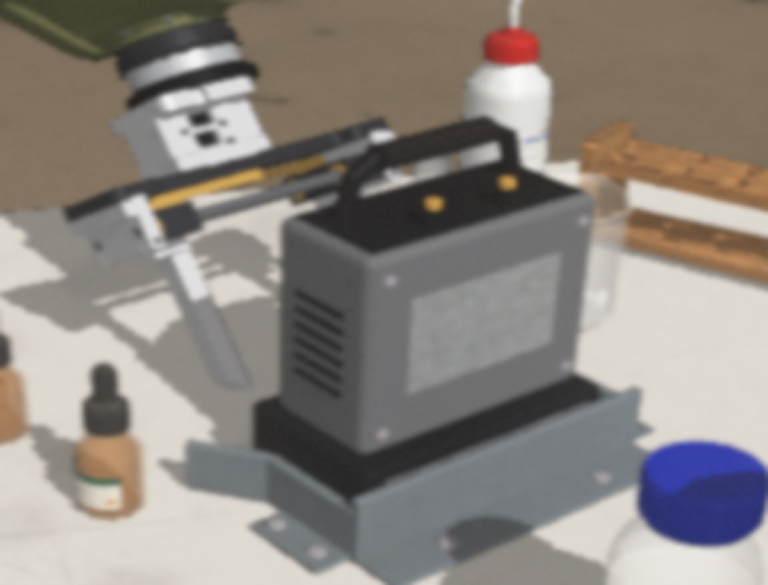

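View pics/l_w2.png

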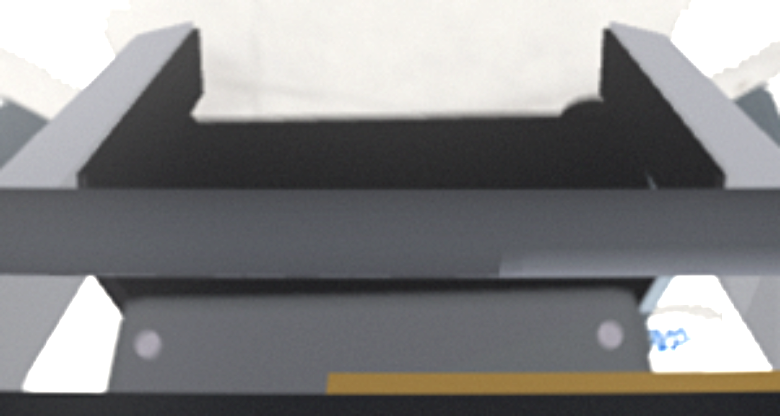

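```bash
python3 -c "
from h import *
from scipy.spatial.transform import Rotation as R
s=robot.get_state();print(R.from_quat(s['tool_rot']).as_matrix()[:,1].round(3))
i=robot.camera_info('wrist')
f=lambda x,y,z:pl('wrist',130+x/2.6-.4,225+y/2.6-.4,z,i)
a,b=f(205,122,4),f(555,116,4);print(a,b,np.degrees(np.arctan2(*(b-a)[:2][::-1])))
from m import *
m(200,120,(365,452),(575,378),(288,402))
robot
a=robot.camera('wrist')[:,:,::-1]
cv2.imwrite('pics/l_w3.png',cv2.convertScaleAbs(a,alpha=1.6,beta=0))
cv2.imwrite('pics/l_s3.png',cv2.resize(robot.camera('scene')[250:330,270:410,::-1],None,fx=5.6,fy=5.6,interpolation=cv2.INTER_CUBIC))
"
```

```text
[ 0.991 -0.135  0.02 ]
[ 490.3558492 -320.8453372    4.       ] [ 592.13988136 -334.92871406    4.        ] -7.877728205213415
w,d 130.7092285036453 60.03923525374092 ang -9.737971907051824 angS -9.435198376850735
[ 541.82698264 -367.47957042] [ 538.23412111 -366.86298039]
bay -5.3962007012891995 5.598750836114179
bay -5.481320067583423 1.954358987465608
```

View pics/l_s3.png

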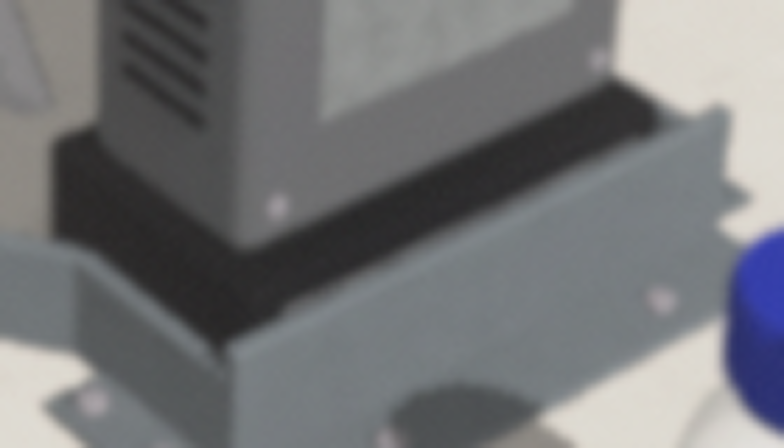

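View pics/l_w3.png

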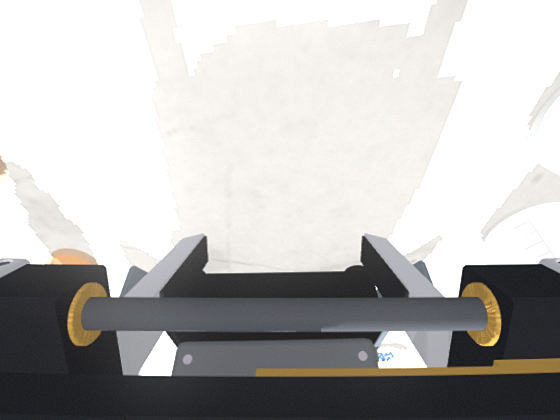

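The back face measures at about (541, -328), where the flare tips put the home position. The angle is -7.9° against -8.4° for the bay. Now I'll retreat further.

```bash
python3 -m pendant '[1,0.2,1.5,0,0,0,0, 1,0.3,2,0,0,0,0, 1,0.3,2,0.5,0,0,0, 1,0.3,2,1.5,0,0,0, 1,0.3,2,2,0,0,0, 1,0,1,2,0,0,0, 1,0,0,2,0,0,0, 1,0,0,0,0,0,0]'; python3 -c "
from h import *
a=robot.camera('scene')[:,:,::-1];cv2.imwrite('pics/n_s.png',a);cv2.imwrite('pics/n_side.png',robot.camera('side')[:,:,::-1])
print(robot.get_state()['wrist_force'],np.abs(robot.get_state()['dq']).max())
"
```

```text
time_s: 9.28
tool_pos: [561.9, -196.2, 74.2]
tool_rot: [0.724, 0.624, -0.216, 0.198]
wrist_force: [0.1, 0.4, 0.2]
opening: 94.2
[-0.11764542  0.13293171 -0.99505678] 0.03155211779409056
```

View pics/n_s.png

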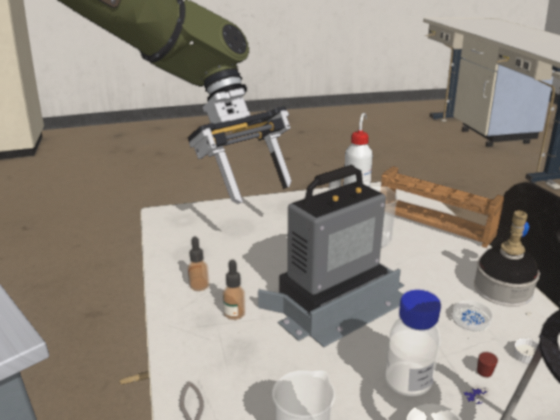

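View pics/n_side.png

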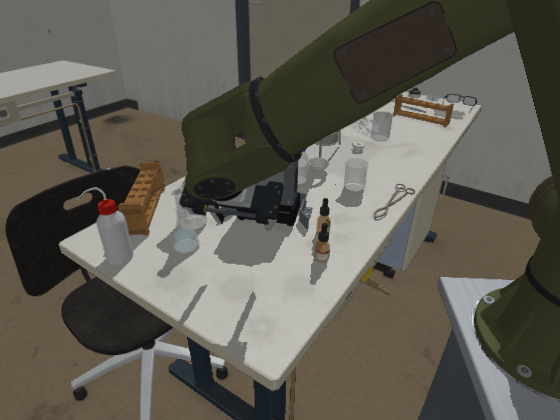

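```bash
python3 -c "
from cell import robot
print(robot.hand_in())"
```

```text
the job is handed in; nothing more can be done
None
```

I pushed the battery box along the bench into the bay with two open, tilted fingertips on its black base shell until it met the back stop. I then backed off, lifted clear and handed in at about 9.4 s. No verdict was reported.

**Last checks**
- **Against the stop:** the wrist force rose from about 7 N to 36 N with no further travel.
- **Position along the bay:** the wrist view puts the pushed face about 4 mm inside the lead-in tips, which matches home. The scene view instead read the box about 5 mm short of home. I trusted the stop contact and the wrist view, and did not push a second time.
- **Angle:** the wrist view gives about -7.9° for the box against about -8.4° for the bay. The scene view reads -9.4° to -9.7°, within the 3.4° allowed.
- **Across the bay:** within about 2 to 6 mm of centre, where 16 mm is allowed.
- **Bystanders:** the flask and both dropper bottles show at the same pixels as at the start. The front beaker was partly hidden behind the box in the last pictures, so I could not check it fully.
- **Robot:** the force at the wrist was near zero after retreating.

**Start of the push:** with the jaws open, the real fingertips sat about 30 to 38 mm behind the reported tool point. The first roughly 15 mm of the push was therefore near the top edge of the shell. I backed off, lowered the tool about 25 mm, and did the rest of the push low on the shell. The box slid upright throughout.

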